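Seat a plaster cast in the bench fixture and lock the toggle clamp

TASK

The white plaster cast has to be held fast on the aluminium bench fixture so that it can be worked on with both hands. Nothing needs gripping: with the fingertips, gently push the cast along the plate, never lifting it and with its teeth still facing away from the clamp, until its round plinth is fully home against both stop pins; then push the clamp's lever down past its dead point so that it snaps into lock by itself with the rubber foot pressing on the palate. Leave the other things on the bench where they are.

Things in the scene. Friction and masses are not known exactly. Their poses are not given: they have to be found in the camera images.
- fixture: Fixed bench fixture: aluminium plate, 264 x 110 mm, top 12 mm above the bench, steel toggle clamp at one end. Origin on the bench near the plate's middle; x runs along the plate from the clamp to the open loading end (plate x -132 to +132 mm), y across, z up. Clamp bracket: x -123 to -25 mm, 46 mm wide, 88 mm high. Raised arm while open: x -65 to 0 mm, 17 mm wide, up to 165 mm above the bench.
- nest (a point): Where the cast's origin lies when it is home: on the plate's top at fixture x = 41 mm, y = 0. Axes as the fixture's. The plinth then touches both stop pins: steel, 10 mm thick, 13.5 mm high above the plate, at fixture x = 15 mm, y = +-25 mm.
- cast: Loose white plaster cast, 66 x 70 x 47 mm, 190 g, standing on the plate. Origin: underside, centre of the round plinth (61 mm across, 15 mm high). The jaw's base above it, 15 to 31 mm above the plate, is 70 mm wide, rounded in front. x points from the teeth to the flat heel (33 mm either way); the heel faces the clamp, so x is opposite to the fixture's x, to 0.25 rad. Palate 35 mm, teeth 42 to 47 mm up.
- lever_pivot (a point): Pivot axis of the lever, at fixture x = -106 mm, y = 0, 76 mm above the bench; axes as the fixture's. The lever is a bar that points from here to the fixture's -x, away from the cast; its end is 120 mm from the pivot.
- lever_grip (a point): Point on the upper face of the lever, 85 mm from the pivot; moves with the lever. Here the bar has a black rubber sleeve, 17 mm thick, 36 to 120 mm from the pivot. Fully open the lever slants up at 60 degrees; locked it slants down 7 degrees and this point is about 75 mm above the bench.
- lever (a joint): Lever angle, rad: 0 fully open (60 degrees up), 1.05 dead point (level), 1.17 locked at its stop; grows as the sleeve is pushed away from the cast and down. Starts at 0 and stays where left until the foot meets the cast at about 0.8; then it resists with up to about 5 N at the sleeve and pushes back until the dead point is passed, after which the lever snaps to its stop.
- foot: The clamp's rubber foot, 19 mm across, under the end of the hold-down arm that the lever swings down through links; origin at the centre of its lower face. Once locked it presses on the palate of the seated cast at fixture x = 33 mm.
- cast_yellow: Bystander: yellow plaster cast, 64 x 70 x 55 mm, loose on the bench behind the fixture; origin at its underside.
- bur_block: Bystander: grey stone block full of burs and mandrels, 69 x 90 x 71 mm, loose; origin at its underside.
- steel_cup: Bystander: small steel mixing cup, 60 mm across, 46 mm high, loose; origin at its underside.
- dropper_1: Bystander: brown dropper bottle, 34 mm across, 102 mm high, loose; origin at its underside.
- denture: Bystander: pink denture, 50 x 62 x 19 mm, loose on the bench in front of the fixture; origin at its underside.
There are look-alikes about, which are no part of the job. Leave any green look-alike of the cast alone.

How it is judged:
On the way, in this order (a step that is already met when the one before it is completed fails the run):
1. the cast is pushed home against both stop pins while the clamp is still open (horizontal distance between cast and nest below 0.004 m and z of cast in the frame of fixture below 0.015 m and value of joint lever below 0.5 rad), for 0.2 s.
2. the lever has snapped over and the foot presses on the seated cast (horizontal distance between cast and nest below 0.004 m and z of cast in the frame of fixture below 0.015 m and value of joint lever above 1.12 rad and contact force between foot and cast above 8 N), for 0.2 s.
At the end, for the whole second after the job is handed in: Cast flat on the plate, within 4 mm of its seat against the pins, teeth away from the clamp to 0.45 rad; lever at rest in lock (over 1.12 rad), foot pressing on the palate with over 8 N, within 9 mm of its midline; the five bystanders within 15 mm of where they were (all of step 2 and angle between cast's own z axis and vertical below 0.06 rad and angle between the x axis of cast and the x axis of fixture, either way round below 0.45 rad and velocity of joint lever below 0.05 rad/s and x of foot in the frame of cast above 0.002 m and y of foot in the frame of cast between -0.009 and 0.009 m and distance of each of cast_yellow, bur_block, steel_cup, dropper_1, denture from where it was at the start of the episode below 0.015 m); the robot touches nothing.
It fails at once if the cast is lifted off the plate (z of cast in the frame of fixture above 0.018 m).
It fails at once if the cast is tipped (angle between cast's own z axis and vertical above 0.25 rad).
It fails at once if the plaster cast is pushed or squeezed with over 40 N (contact force between the fingers and cast above 40 N).
It fails at once if a bystander is knocked aside (distance of any of cast_yellow, bur_block, steel_cup, dropper_1, denture from where it was at the start of the episode above 0.03 m).
It also fails if it takes over 54 s, if anything falls off the work surface, if the arm or the gripper's body presses on something with over 40 N, if the wrist force passes 120 N, or if a joint passes its speed limit or range.

ROBOT

A 7-joint arm with a two-finger parallel gripper is mounted at the origin on a cart in front of the work surface, level with it; the furniture and walls round the work are solid. World frame = base frame: x ahead of the robot, y to its left, z up, the work surface at z = 0. Lengths are in m, angles in rad, forces in N, time in s.
With the tool pointing down it reaches from about 0.4 to 0.85 m from the base axis. Payload 6.9 kg.
Tool frame: the origin (TCP) lies midway between the tips of the shut fingers; the grasp point (between the pads) lies behind it (ctrl.pinch_z is the z of the grasp point in the tool frame, in m); z points along the fingers, y is the line along which they close (so a half turn about z gives the same grasp; the last joint's range is limited). The gripper opens to 85 mm and grips with 20 to 120 N. Pads are 22 mm wide; open, the fingers measure 114 mm over their backs; the gripper's body (76 mm by 85 mm) begins 54 mm behind the grasp point. The pads swing forward as they close: fully open they stand 13 mm farther back than shut.
Start: joints at [1.258, 0.507, -0.238, 1.5, 0.126, 1.149, -0.155], TCP at [0.254, -0.571, 0.231] pointing down, gripper open.
Joint ranges: [-3.08, 3.08], [-0.24, 2.05], [-1.43, 1.35], [0, 2.5], [-1.52, 4.66], [0.17, 1.96], [-2.89, 2.89]. Speed limits (rad/s): [2.39, 2.39, 3.14, 3.14, 3.14, 3.14, 3.14].

INTERFACE

Orientations are given as a unit quaternion [w, x, y, z].
In Python, from station import ctrl, get_state, vision, ticket, models gives the robot as it stands. Calls block until the motion is done:
- ctrl.movep(position, orientation): joint-space move of the TCP to a pose.
- ctrl.movel(position, frame=None, max_speed=0.15): straight line of the TCP; frame=None keeps the orientation; max_speed is the mean speed in m/s.
- ctrl.set_joints(angles): joint-space move.
- ctrl.ungrasp() and ctrl.close_gripper(force=None): open the fingers fully, or close them until they stop; force is the grip in N (None keeps the last).
- ctrl.pause(seconds).
- ctrl.ik(position, orientation): joint angles nearest the present ones, or None.
- get_state(): the state.
- vision.grab_frame(name): name is "side" or "top"; returns (picture, depth): 480x640x3 uint8, blue, green, red; 480x640 float32, m along the optical axis (not along the pixel's ray), 0 where there is no reading.
- vision.camera_info(name): a dict with "mtx" (3x3 intrinsics, pixels), "dist_coeffs" ([k1, k2, p1, p2, k3] as OpenCV has them; the pictures are not rectified), "R" (3x3) and "t" (3): a world point X has camera coordinates R X + t. Camera axes: x right, y down, z forward; pixel columns grow to the right and rows downward; lengths in m; the calibration is good to about 2 mm. A picture is of the moment at which its call begins. camera_info takes no time and is no camera call.
A pose or a line that the arm cannot do raises ctrl.Unreachable and nothing moves.
- ticket.close_job(): hands the job in; it is judged then, once.
Trained networks look in the newest picture that a camera, given by its name, has taken for a name from the list of things; names that differ only in an ending like _2 or _b are one class to them, and where a whole thing is asked for, a point or a joint stands for the part that bears it (a point fixed in the world has none). Each returns a list of dicts, best first, with "p" (0 to 1); they miss things now and then, are a little off and sometimes report something else, mostly with a low value. They report only what shows in the picture. A call takes as long as a camera call. They do not tell look-alikes from the thing itself.
- models.recognise(camera, target): "point" ([column, row] in pixels, amid what is visible of it).
- models.masks_of(camera, target): "mask" (480x640 bool, what is visible of it) and "point" ([column, row] in pixels, amid what is visible of it).
The state is a dict: "time": time; "qpos": joint angles; "qd": joint speeds; "tau": joint torques, N m; "tcp_pos": TCP position; "eef_rot": TCP orientation; "contact_force": force on the tool from outside, world axes, zero at the start; "wrist_torque": the same for the moment, N m; "width": finger opening in m; "gripper_force": force on a finger pad.
Only numpy, scipy, OpenCV 4.12 (cv2) and the standard library are available. Lean on these libraries where they do the work, as an engineer would, in place of code of your own. Each camera call takes 0.05 s, during which the arm holds its last target. There are 200 camera calls.

## Working session

There is one attempt and no reset: what is moved stays moved. The work goes in short steps, each a Python script; the robot and the scene stay as the last script left them, time stands still between calls to the robot, and variables do not carry over. Pictures are saved under pics/ and viewed, at most 10 in all, crops included, and the job is handed in when it is done.

```bash
mkdir -p pics; ls; cat > h.py <<'E'
import numpy as np, cv2, json
from station import ctrl, get_state, vision, ticket, models
def w(cam,px,z=None,depth=None):
    i=vision.camera_info(cam); K=np.array(i['mtx']);R=np.array(i['R']);t=np.array(i['t'])
    n=cv2.undistortPoints(np.array(px,float).reshape(-1,1,2),K,np.array(i['dist_coeffs'])).reshape(-1,2)
    d=np.c_[n,np.ones(len(n))]
    C=-R.T@t
    if depth is not None: return (d*np.array(depth).reshape(-1,1)-t)@R
    r=d@R
    return C+r*((z-C[2])/r[:,2])[:,None]
def proj(cam,P):
    i=vision.camera_info(cam)
    return cv2.projectPoints(np.array(P,float).reshape(-1,1,3),cv2.Rodrigues(np.array(i['R']))[0],np.array(i['t'],float),np.array(i['mtx']),np.array(i['dist_coeffs']))[0].reshape(-1,2)
E
python3 - <<'E'
from h import *
for c in('top','side'):
    im,d=vision.grab_frame(c); cv2.imwrite(f'pics/{c}0.png',im); np.save(f'pics/{c}0.npy',d)
    i=vision.camera_info(c); print(c,-np.array(i['R']).T@i['t'], np.array(i['R'])[2])
    for n in('fixture','cast','lever','foot','cast_yellow','bur_block','steel_cup','dropper_1','denture'):
        r=models.masks_of(c,n)
        for q in r[:3]:
            m=q['mask']; ok=m&(d>0); v,u=np.nonzero(ok)
            P=w(c,np.c_[u,v],depth=d[ok])if len(u) else np.zeros((1,3))
            print(n,round(q['p'],2),np.round(q['point']),m.sum(),np.round(np.median(P,0),3),np.round(np.percentile(P,2,axis=0),3),np.round(np.percentile(P,98,axis=0),3))
print(get_state()['time'],ctrl.pinch_z, get_state()['eef_rot'])
E
```

```text
pics
top [0.29575805 0.17895981 1.37684443] [ 0.16827443  0.01759795 -0.98558309]
fixture 0.63 [368. 229.] 3234 [0.557 0.071 0.014] [ 0.448 -0.038  0.006] [0.644 0.203 0.162]
cast 0.87 [339. 250.] 419 [0.5   0.157 0.048] [0.472 0.127 0.036] [0.533 0.183 0.061]
cast 0.82 [237. 351.] 463 [0.223 0.431 0.037] [0.193 0.404 0.026] [0.252 0.464 0.049]
cast 0.24 [371. 230.] 3204 [0.557 0.069 0.014] [ 0.448 -0.038  0.007] [0.644 0.206 0.162]
lever 0.47 [409. 200.] 248 [ 0.62  -0.021  0.132] [ 0.592 -0.049  0.005] [0.642 0.017 0.184]
foot 0.45 [372. 222.] 16 [0.553 0.077 0.137] [0.548 0.072 0.133] [0.558 0.082 0.142]
cast_yellow 0.67 [359. 174.] 471 [0.718 0.104 0.044] [0.686 0.076 0.02 ] [0.749 0.14  0.056]
bur_block 0.86 [322. 173.] 621 [0.72  0.215 0.027] [0.697 0.175 0.004] [0.759 0.253 0.068]
bur_block 0.7 [263. 214.] 353 [0.606 0.374 0.007] [ 0.574  0.346 -0.003] [0.627 0.397 0.048]
steel_cup 0.65 [261. 216.] 326 [0.605 0.377 0.006] [ 0.574  0.35  -0.003] [0.626 0.398 0.046]
dropper_1 0.55 [386. 158.] 191 [0.766 0.026 0.058] [ 0.758  0.003 -0.001] [0.788 0.04  0.102]
dropper_1 0.49 [413.
[... 634 characters left out ...]
72 [0.406 0.016 0.009] [ 0.383 -0.002  0.003] [0.431 0.04  0.019]
lever 0.56 [310. 173.] 404 [ 0.627 -0.019  0.123] [ 0.602 -0.333 -0.   ] [0.733 0.021 0.179]
cast_yellow 0.51 [233. 256.] 1072 [0.726 0.232 0.025] [ 0.701  0.141 -0.001] [0.766 0.261 0.066]
bur_block 0.77 [234. 256.] 1160 [0.726 0.232 0.025] [ 0.7    0.141 -0.002] [0.781 0.261 0.066]
steel_cup 0.87 [259. 313.] 823 [0.606 0.366 0.027] [0.577 0.345 0.002] [0.632 0.402 0.046]
dropper_1 0.57 [242. 202.] 348 [0.774 0.033 0.052] [0.761 0.017 0.011] [0.793 0.044 0.097]
dropper_1 0.5 [333. 252.] 718 [0.505 0.178 0.044] [0.477 0.131 0.015] [0.544 0.193 0.058]
1.0 -0.0187 [-1.22559658e-05  9.78156158e-01  2.07871429e-01 -2.17015724e-05]
```

```bash
python3 - <<'E'
from h import *
for c,(x0,y0) in (('top',(220,130)),('side',(200,130))):
    im=cv2.imread(f'pics/{c}0.png'); 
    crop=im[y0:y0+180,x0:x0+240]; cv2.imwrite(f'pics/{c}0c.png',cv2.resize(crop,None,fx=3.33,fy=3.33,interpolation=cv2.INTER_CUBIC))
    d=np.load(f'pics/{c}0.npy'); v,u=np.nonzero(d>0); P=w(c,np.c_[u,v],depth=d[d>0])
    roi=(abs(P[:,0]-.55)<.17)&(abs(P[:,1]-.07)<.2)
    b=P[roi&(abs(P[:,2])<.004)]; print(c,'bench z',np.median(b[:,2]))
    s=P[roi&(P[:,2]>.0085)&(P[:,2]<.0165)]; print('plate z',np.median(s[:,2]),len(s))
    # largest blob on grid
    g=np.zeros((400,400),np.uint8); ij=np.int32((s[:,:2]-[.35,-.13])*1000); 
    for a in ij: cv2.circle(g,(int(a[0]),int(a[1])),3,255,-1)
    g=cv2.erode(g,np.ones((7,7)))
    n,l,st,_=cv2.connectedComponentsWithStats(g); k=1+np.argmax(st[1:,4])
    pts=np.argwhere(l==k)[:,::-1].astype(np.float32)
    r=cv2.minAreaRect(pts); print(np.array(r[0])/1000+[.35,-.13],r[1],r[2],st[k,4])
E
```

```text
top bench z 0.0009579526821826696
plate z 0.0125172392176004 2429
[0.54659404 0.08757779] (109.3099365234375, 263.49835205078125) 34.571468353271484 13870
side bench z -3.7140002793116685e-06
plate z 0.011809005980819921 2239
[0.548308 0.091944] (108.46612548828125, 263.16473388671875) 34.69515609741211 10204
```

View pics/top0c.png

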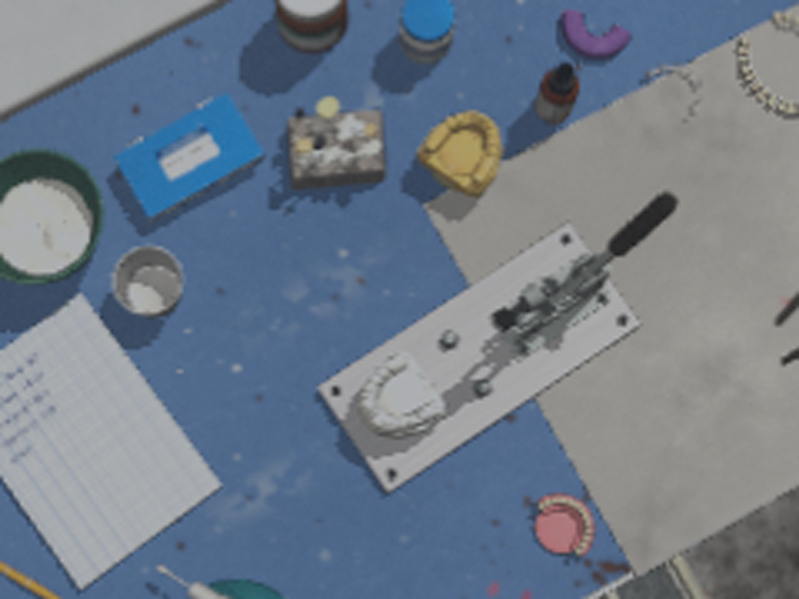

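View pics/side0c.png

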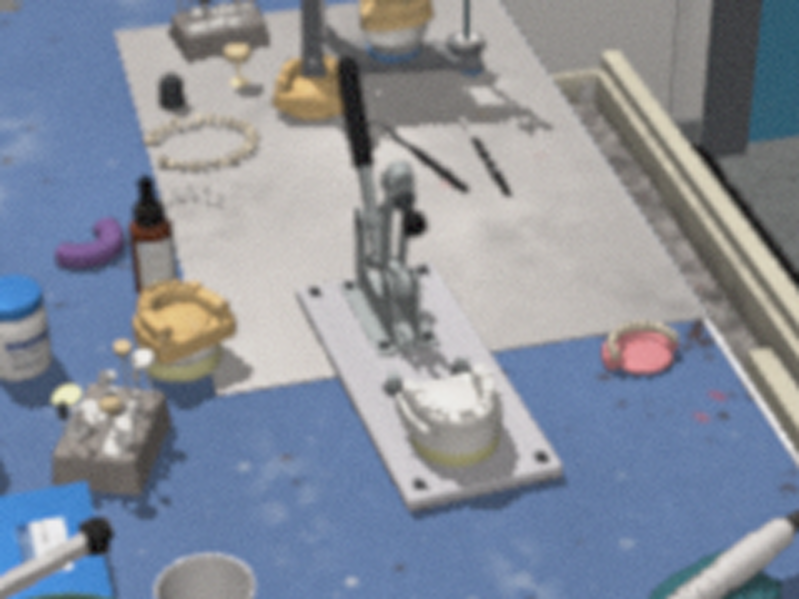

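```bash
cat >> h.py <<'E'
O=np.array([.5475,.0897]); YAW=np.deg2rad(124.63)
A=np.array([[np.cos(YAW),-np.sin(YAW)],[np.sin(YAW),np.cos(YAW)]])
def f2w(x,y,z): return list(O+A@[x,y])+[z]
def w2f(P): P=np.atleast_2d(P); return np.c_[(P[:,:2]-O)@A,P[:,2]]
def quat(ang):  # tool down, tool x axis at world angle ang
    return [0,np.cos(ang/2),np.sin(ang/2),0]
def look(tag,show=False):
    out=[]
    for c in('top','side'):
        im,d=vision.grab_frame(c); cv2.imwrite(f'pics/{c}{tag}.png',im)
        v,u=np.nonzero(d>0); P=w2f(w(c,np.c_[u,v],depth=d[d>0]))
        g=im[v,u].astype(int)
        k=(P[:,2]>.020)&(P[:,2]<.064)&(P[:,0]>.027)&(P[:,0]<.13)&(abs(P[:,1])<.05)
        Q=P[k]; print(c,len(Q),'x',np.round(np.percentile(Q[:,0],[1,50,99]),4),'y',np.round(np.percentile(Q[:,1],[1,50,99]),4),'z',np.round(np.percentile(Q[:,2],[1,99]),4))
        r=cv2.minAreaRect(np.float32(Q[:,:2]*1000)); print('  rect',np.round(r[0],1),np.round(r[1],1),round(r[2],1))
        pins=P[(P[:,2]>.020)&(P[:,2]<.030)&(P[:,0]>.005)&(P[:,0]<.025)&(abs(P[:,1])<.04)]
        for s in(1,-1):
            q=pins[pins[:,1]*s>.015]; 
            if len(q): print('  pin',np.round(q.mean(0),4),len(q))
E
python3 - <<'E'
from h import *
look('1')
v=vision.camera_info('side')
im=cv2.imread('pics/side0.png')
print(proj('side',[f2w(.041,0,.012),f2w(-.106,0,.076),f2w(-.166,0,.18)]),proj('top',[f2w(.041,0,.012),f2w(-.166,0,.18)]))
for p in [f2w(.125,0,.03),f2w(.125,0,.15),f2w(-.105,0,.16),f2w(-.165,0,.09)]:
  for a in (YAW,YAW+np.pi):
    for t in(0,2*np.pi):
      r=ctrl.ik(p,quat(a+t)); print(np.round(p,3),round(a,2),None if r is None else np.round(r,2))
E
```

```text
top 489 x [0.0525 0.0816 0.1157] y [-0.0349 -0.0008  0.0316] z [0.0209 0.0611]
  rect [76.8  1.2] [99.8 87.8] 3.7
  pin [0.0149 0.0275 0.0244] 13
  pin [ 0.0157 -0.0231  0.0268] 10
side 674 x [0.0517 0.0946 0.116 ] y [-0.0401 -0.0114  0.0221] z [0.0212 0.0587]
  rect [83.1 -6.4] [69.5 67.9] 87.9
  pin [0.0152 0.0221 0.0243] 15
  pin [ 0.0147 -0.0278  0.0241] 13
[[332.75716906 250.85025944]
 [312.40430641 195.42464525]
 [303.72260699 146.45422236]] [[350.94754576 243.61100841]
 [420.6503309  188.69713596]]
[0.476 0.193 0.03 ] 2.18 [-0.07  0.65 -0.56  2.02  0.58  0.63 -0.41]
[0.476 0.193 0.03 ] 2.18 [-0.07  0.65 -0.56  2.02  0.58  0.63 -0.41]
[0.476 0.193 0.03 ] 5.32 [-0.9   0.73  0.75  2.03 -0.79  0.69 -2.16]
[0.476 0.193 0.03 ] 5.32 [-0.9   0.73  0.75  2.03 -0.79  0.69 -2.16]
[0.476 0.193 0.15 ] 2.18 [ 0.29  0.65 -1.17  1.9   0.69  1.07 -0.57]
[0.476 0.193 0.15 ] 2.18 [ 0.29  0.65 -1.17  1.9   0.69  1.07 -0.57]
[0.476 0.193 0.15 ] 5.32 [-1.03  0.59  0.95  1.91 -0.59  0.95 -2.33]
[0.476 0.193 0.15 ] 5.32 [-1.03  0.59  0.95  1.91 -0.59  0.95 -2.33]
[0.607 0.003 0.16 ] 2.18 [ 0.47  0.66 -0.89  1.65  0.56  1.11  0.03]
[0.607 0.003 0.16 ] 2.18 [ 0.47  0.66 -0.89  1.65  0.56  1.11  0.03]
[0.607 0.003 0.16 ] 5.32 [ 0.01  0.54 -0.08  1.65  0.05  0.96 -2.63]
[0.607 0.003 0.16 ] 5.32 [ 0.01  0.54 -0.08  1.65  0.05  0.96 -2.63]
[ 0.641 -0.046  0.09 ] 2.18 [ 0.47  0.77 -0.78  1.62  0.61  1.01  0.1 ]
[ 0.641 -0.046  0.09 ] 2.18 [ 0.47  0.77 -0.78  1.62  0.61  1.01  0.1 ]
[ 0.641 -0.046  0.09 ] 5.32 [ 0.03  0.66  0.01  1.63 -0.01  0.85 -2.49]
[ 0.641 -0.046  0.09 ] 5.32 [ 0.03  0.66  0.01  1.63 -0.01  0.85 -2.49]
```

View pics/side0.png

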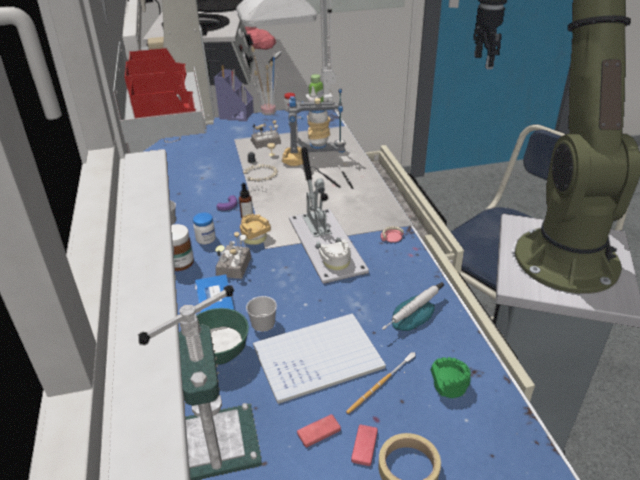

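```bash
cat >> h.py <<'E'
from scipy.spatial.transform import Rotation as Rot
def q_t(tilt, yaw=YAW):  # tilt deg: fingertips lead toward fixture -x
    t=np.deg2rad(tilt); x=np.array([np.cos(t),0,-np.sin(t)]); z=np.array([-np.sin(t),0,-np.cos(t)])
    M=Rot.from_euler('z',yaw).as_matrix()@np.c_[x,np.cross(z,x),z]
    q=Rot.from_matrix(M).as_quat(); return [q[3],q[0],q[1],q[2]]
E
python3 - <<'E'
from h import *
for t in (15,):
  for p in [(.16,0,.2),(.145,0,.1),(.145,0,.022),(.085,0,.022)]:
    r=ctrl.ik(f2w(*p),q_t(t)); print(t,p,None if r is None else np.round(r,2))
t0=get_state()['time']
ctrl.close_gripper(20)
ctrl.movep([.38,-.38,.36],q_t(0)); print(get_state()['time'],np.round(get_state()['qpos'],2))
ctrl.movep([.45,-.05,.34],q_t(0)); print(get_state()['time'],np.round(get_state()['qpos'],2))
s=get_state(); print(s['tcp_pos'],s['width'],s['contact_force'])
for t in (15,):
  for p in [(.16,0,.2),(.145,0,.1),(.145,0,.022),(.085,0,.022)]:
    r=ctrl.ik(f2w(*p),q_t(t)); print(t,p,None if r is None else np.round(r,2))
E
```

```text
15 (0.16, 0, 0.2) [ 0.07  0.58 -1.18  1.88  0.8   1.29 -0.82]
15 (0.145, 0, 0.1) [-0.02  0.67 -1.01  2.    0.94  1.1  -0.94]
15 (0.145, 0, 0.022) [-0.33  0.66 -0.49  2.07  0.9   0.73 -0.9 ]
15 (0.085, 0, 0.022) [-0.33  0.64 -0.31  2.06  0.82  0.63 -0.69]
3.0167 [ 1.24  0.34 -0.74  1.49  0.23  1.4   1.1 ]
4.2917 [ 0.82  0.23 -0.97  1.72  0.2   1.3   0.41]
[ 0.45021302 -0.0515803   0.33981337] 0.0001491377516333644 [0.65953368 0.13060891 0.39566866]
15 (0.16, 0, 0.2) [-0.04  0.49 -0.95  1.88  0.7   1.17 -0.7 ]
15 (0.145, 0, 0.1) [-0.23  0.55 -0.62  2.01  0.76  0.89 -0.75]
15 (0.145, 0, 0.022) [-0.39  0.65 -0.4   2.07  0.85  0.68 -0.84]
15 (0.085, 0, 0.022) [-0.34  0.64 -0.3   2.06  0.81  0.62 -0.68]
```

```bash
python3 - <<'E'
from h import *
ctrl.movep(f2w(.17,0,.25),q_t(15))
ctrl.movep(f2w(.15,0,.06),q_t(15))
ctrl.movel(f2w(.146,0,.023),None)
s=get_state(); print(s['time'],w2f(s['tcp_pos']),s['contact_force'])
look('2')
im=cv2.imread('pics/side2.png'); im2=cv2.imread('pics/top2.png')
a=cv2.resize(im[190:310,270:430],None,fx=3,fy=3,interpolation=cv2.INTER_CUBIC)
b=cv2.resize(im2[200:290,280:400],None,fx=3,fy=4,interpolation=cv2.INTER_CUBIC)
b=cv2.resize(im2[190:310,260:365],None,fx=3,fy=3,interpolation=cv2.INTER_CUBIC)
cv2.imwrite('pics/c2.png',np.hstack([a[:, :480],b])[:, :800])
E
```

```text
6.6167 [[ 0.14605884 -0.0006386   0.02408811]] [ 0.00227901  0.13433728 -0.05488322]
top 6 x [0.0326 0.0689 0.0756] y [-0.0357 -0.0348 -0.0318] z [0.0212 0.0556]
  rect [ 53.4 -33.6] [ 3.9 44.6] 89.8
  pin [ 0.0123 -0.0254  0.0249] 4
side 145 x [0.0503 0.0744 0.1118] y [-0.0408 -0.0334 -0.0063] z [0.0212 0.059 ]
  rect [ 81.  -22.9] [37.  64.1] 86.6
  pin [ 0.0143 -0.0282  0.0234] 15
```

View pics/c2.png

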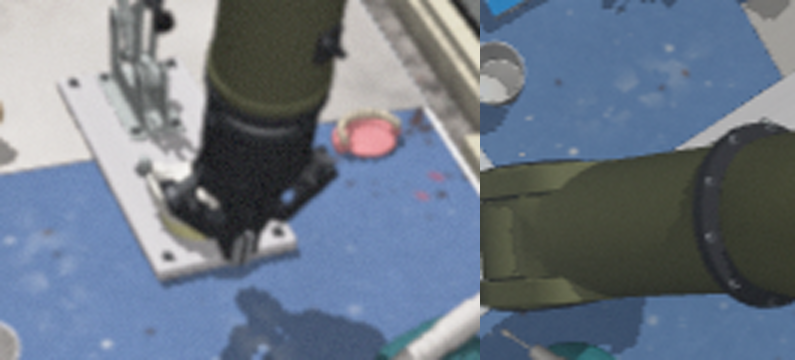

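```bash
cat >> h.py <<'E'
def fx(): 
    s=get_state(); F=np.array(s['contact_force']); g=(F[:2]@A); return np.array([g[0],g[1],F[2]]),w2f(s['tcp_pos'])[0],s['time']
def push(xs,y,z,lim,v=.05,verb=True):
    b=fx()[0]
    for x in xs:
        ctrl.movel(f2w(x,y,z),None,v); F,p,t=fx(); dF=F-b
        if verb: print(round(t,2),np.round(p*1000,1),np.round(dF,1))
        if dF[0]>lim: print('stop');break
E
python3 - <<'E'
from h import *
push(list(np.arange(.140,.099,-.005))+list(np.arange(.0985,.078,-.0015)),0.0006,.022,4)
look('3')
E
```

```text
6.99 [139.4   0.6  22.4] [-0.1  1.  -0.3]
7.24 [134.5   0.7  22. ] [0.9 0.1 0.4]
7.49 [129.5   0.7  22. ] [-0.9  0.3  0.3]
7.74 [124.6   0.6  22. ] [-0.3  0.7  0.1]
7.99 [119.6   0.7  22. ] [1.3 0.1 0.4]
8.24 [114.5   0.7  22. ] [-0.4  1.7  0.9]
8.49 [109.5   0.7  22. ] [0.2 0.4 0.3]
8.74 [104.5   0.7  22. ] [0.4 0.  0.1]
8.99 [99.5  0.7 22. ] [ 0.3 -0.   0.3]
9.24 [98.5  0.6 22. ] [-0.4 -0.3  0.4]
9.49 [97.   0.5 22. ] [ 0.6 -0.6  0.8]
9.74 [95.4  0.6 22. ] [0.  0.2 1.3]
9.99 [93.8  0.6 22. ] [0.  0.1 0.4]
10.24 [92.3  0.6 22. ] [-0.3 -0.4  0.7]
10.49 [90.8  0.6 22. ] [0.2 1.  0.6]
10.74 [89.3  0.6 22. ] [-0.1 -0.5  0.7]
10.99 [87.8  0.6 22. ] [-0.3 -0.3  0.4]
11.24 [86.3  0.6 22. ] [-0.6  0.6  0.5]
11.49 [84.9  0.6 22. ] [-0.3 -0.2  1. ]
11.74 [84.3  0.6 21.9] [4.2 0.5 1. ]
stopTraceback (most recent call last):
  File "<stdin>", line 3, in <module>
  File "h.py", line 27, in look
    Q=P[k]; print(c,len(Q),'x',np.round(np.percentile(Q[:,0],[1,50,99]),4),'y',np.round(np.percentile(Q[:,1],[1,50,99]),4),'z',np.round(np.percentile(Q[:,2],[1,99]),4))
                                        ~~~~~~~~~~~~~^^^^^^^^^^^^^^^^^^
    return _quantile_unchecked(
        a, q, axis, out, overwrite_input, method, keepdims, weights)
    return _ureduce(a,
                    func=_quantile_ureduce_func,
    ...<5 lines>...
                    overwrite_input=overwrite_input,
                    method=method)
    r = func(a, **kwargs)
    result = _quantile(arr,
                       quantiles=q,
    ...<2 lines>...
                       out=out,
                       weights=wgt)
    slices_having_nans = np.isnan(arr[-1, ...])
                                  ~~~^^^^^^^^^
IndexError: index -1 is out of bounds for axis 0 with size 0
```

```bash
python3 - <<'E'
from h import *
ctrl.movel(f2w(.12,0,.03),None,.1)
ctrl.movel(f2w(.16,0,.25),None,.25)
ctrl.movep(f2w(-.10,0,.30),q_t(0))
print(get_state()['time'],np.round(get_state()['qpos'],2))
try: look('4')
except Exception as e: print(e)
o=[]
for c,p in(('top',(345,240)),('side',(330,240))):
    im=cv2.imread(f'pics/{c}4.png')
    o.append(cv2.resize(im[p[1]-60:p[1]+60,p[0]-66:p[0]+67],None,fx=3,fy=4.5,interpolation=cv2.INTER_CUBIC) if 0 else cv2.resize(im[p[1]-60:p[1]+60,p[0]-60:p[0]+60],None,fx=3.3,fy=3.3,interpolation=cv2.INTER_CUBIC))
cv2.imwrite('pics/c4.png',np.hstack(o))
E
```

```text
14.4083 [ 0.55  0.59 -1.09  1.43  0.52  1.43  0.06]
top 376 x [0.0273 0.0486 0.1115] y [-0.0335  0.0003  0.0319] z [0.0208 0.0618]
  rect [75.5  3.2] [ 84.3 102.3] 84.9
  pin [0.0137 0.0293 0.0265] 3
side 567 x [0.0278 0.0593 0.075 ] y [-0.0397 -0.0117  0.0228] z [0.0204 0.0594]
  rect [53.6 -6.9] [52.7 66.9] 0.1
  pin [ 0.0169 -0.0385  0.0289] 2
```

View pics/c4.png

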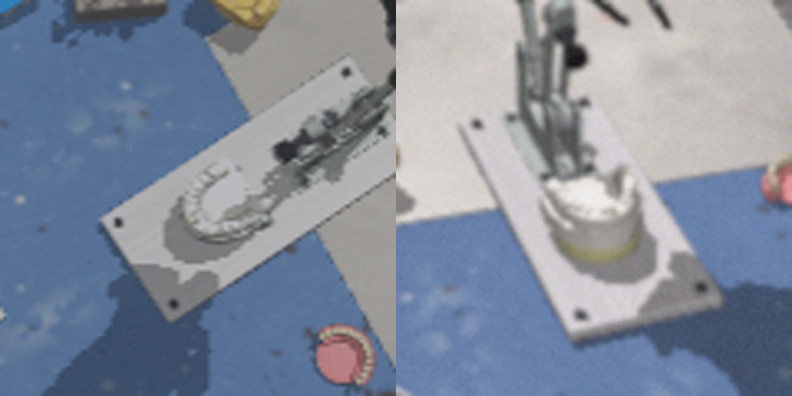

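```bash
cat >> h.py <<'E'
from scipy.optimize import least_squares
def plinth(c='side',im=None,d=None,cx=(.035,.13)):
    if d is None: im,d=vision.grab_frame(c)
    v,u=np.nonzero(d>0); P=w2f(w(c,np.c_[u,v],depth=d[d>0])); 
    k=(P[:,2]>.0155)&(P[:,2]<.0245)&(P[:,0]>cx[0])&(P[:,0]<cx[1])&(abs(P[:,1])<.045)
    Q=P[k]
    r=least_squares(lambda a:np.hypot(Q[:,0]-a[0],Q[:,1]-a[1])-.0305,[np.median(Q[:,0])-.02,0],loss='soft_l1',f_scale=.0005)
    print(c,'plinth',len(Q),np.round(r.x*1000,1),'rms',np.round(np.sqrt(np.mean(r.fun**2))*1000,2),'ang',np.round(np.degrees(np.arctan2(Q[:,1]-r.x[1],Q[:,0]-r.x[0])).min()),np.round(np.degrees(np.arctan2(Q[:,1]-r.x[1],Q[:,0]-r.x[0])).max()))
    return P,im[v,u]
E
python3 - <<'E'
from h import *
plinth('side',cv2.imread('pics/side0.png'),np.load('pics/side0.npy'))
P,_=plinth('side')
# plate rectangle side-camera bias: edges of plate, y and end x
for c in('side','top'):
    im,d=vision.grab_frame(c); v,u=np.nonzero(d>0); P=w2f(w(c,np.c_[u,v],depth=d[d>0]))
    pl=P[(P[:,2]>.009)&(P[:,2]<.015)&(P[:,0]<.14)&(P[:,0]>.04)&(abs(P[:,1])<.07)]
    b=np.round(pl[:,0]/.005); lo=[pl[b==i,1].min() for i in set(b) if i<25]; hi=[pl[b==i,1].max() for i in set(b)if i<25]
    print(c,'plate y edges',np.median(lo),np.median(hi),'x end',np.percentile(pl[:,0],99.7))
    # palate/teeth outline above .045
    t=P[(P[:,2]>.050)&(P[:,2]<.064)&(P[:,0]>.0)&(P[:,0]<.1)&(abs(P[:,1])<.045)]
    r=cv2.minAreaRect(np.float32(t[:,:2]*1000)); print('teeth',len(t),r, t[:,0].min(),t[:,0].max(),t[:,1].min(),t[:,1].max())
    k=(P[:,2]>.045)&(P[:,2]<.049)&(P[:,0]>.01)&(P[:,0]<.1)&(abs(P[:,1])<.045); print('palate',k.sum(),P[k].mean(0))
    s=P[(P[:,2]>.030)&(P[:,0]>.025)&(P[:,0]<.09)&(abs(P[:,1])<.045)]
    for x in np.arange(.01,.08,.01):
        q=P[(P[:,2]>.028)&(P[:,2]<.064)&(abs(P[:,0]-x)<.004)&(abs(P[:,1])<.045)]
        if len(q): print('   x%.2f'%x,q[:,1].min().round(4),q[:,1].max().round(4),len(q))
E
```

```text
side plinth 76 [79.9 -6. ] rms 6.65 ang -129.0 130.0
side plinth 79 [40.6 -5.6] rms 18.03 ang -96.0 56.0
side plate y edges -0.056144502859569935 0.05086785983632424 x end 0.13358887139616635
teeth 169 ((46.59925079345703, -6.668889999389648), (60.3843994140625, 54.71054458618164), 89.44860076904297) 0.018969805783870208 0.07395884107275433 -0.03678683491554793 0.02367320839545298
palate 106 [ 0.04678424 -0.01060353  0.04697764]
   x0.01 -0.0382 0.0148 14
   x0.02 -0.0394 0.0216 36
   x0.03 -0.0401 0.0237 60
   x0.04 -0.04 0.027 72
   x0.05 -0.0374 0.0236 53
   x0.06 -0.0362 0.0215 88
   x0.07 -0.0274 0.0108 142
   x0.08 -0.0071 -0.0 2
top plate y edges -0.05141537443213252 0.05585900380659691 x end 0.13174851575610538
teeth 197 ((46.04194641113281, -0.3004722595214844), (55.117576599121094, 61.89875411987305), 6.013548851013184) 0.01708942284171729 0.07343127318955134 -0.03190853996720059 0.03016971474815361
palate 102 [ 0.03661346 -0.00137749  0.04700436]
   x0.01 -0.0222 0.0271 8
   x0.02 -0.0354 0.0319 64
   x0.03 -0.0345 0.0323 67
   x0.04 -0.0354 0.032 68
   x0.05 -0.0318 0.0291 66
   x0.06 -0.0289 0.0262 51
   x0.07 -0.0202 0.0168 48
   x0.08 -0.0045 -0.0045 1
```

```bash
cat >> h.py <<'E'
U=np.array([-.68,.73]); U=U/np.linalg.norm(U); YU=YAW+np.arctan2(-U[1],-U[0])
E
python3 - <<'E'
from h import *
def at(d,z): p=np.array([.041,0])-U*d; return f2w(p[0],p[1],z)
for z,d in((.25,.075),(.06,.066),(.022,.045)): 
    r=ctrl.ik(at(d,z),q_t(15,YU)); print(None if r is None else np.round(r,2))
if r is not None:
    ctrl.movep(at(.08,.25),q_t(15,YU)); ctrl.movep(at(.068,.06),q_t(15,YU)); ctrl.movel(at(.066,.022),None)
    b=fx()[0]
    for d in list(np.arange(.060,.050,-.0025))+list(np.arange(.050,.035,-.001)):
        ctrl.movel(at(d,.022),None,.05); F,p,t=fx(); dF=F-b
        print(round(t,2),'d',round(-(p[:2]-[.041,0])@U*1000,1),np.round(p*1000,1),np.round(dF,1),round(-dF[:2]@U,1))
        if -dF[:2]@U>3.5: break
    plinth('side')
E
```

```text
[-0.08  0.59 -0.76  1.47  0.53  1.48 -1.13]
[-0.13  0.76 -0.64  1.71  0.66  1.11 -1.29]
[-0.12  0.79 -0.6   1.77  0.71  1.02 -1.31]
17.21 d 59.8 [ 81.4 -44.1  23. ] [-1.5  0.6 -0.2] -1.5
17.46 d 57.4 [ 80.  -42.   22.2] [-0.5  1.2 -0.5] -1.2
17.71 d 54.8 [ 78.3 -40.1  22. ] [-0.5  0.2  0.4] -0.5
17.96 d 52.3 [ 76.6 -38.3  22. ] [-0.5  0.5  0.4] -0.7
18.21 d 49.7 [ 74.9 -36.4  22. ] [-0.3  0.5  1.1] -0.6
18.46 d 49.0 [ 74.4 -35.8  22. ] [0.2 1.5 0.2] -1.0
18.71 d 47.9 [ 73.6 -35.1  22. ] [0.8 0.8 0.6] -0.1
18.96 d 46.9 [ 72.9 -34.3  22. ] [-0.8  1.4 -0.3] -1.6
19.21 d 45.9 [ 72.3 -33.6  22. ] [-0.4  0.   0.7] -0.3
19.46 d 44.9 [ 71.6 -32.9  22. ] [0.1 1.3 1.2] -0.9
19.71 d 44.1 [ 71.1 -32.3  22. ] [ 0.3 -0.7 -0.2] 0.7
19.96 d 43.0 [ 70.3 -31.5  22. ] [-0.2  0.4  0.2] -0.5
20.21 d 41.9 [ 69.5 -30.7  22. ] [ 0.2 -0.1  0.4] 0.2
20.46 d 40.8 [ 68.8 -29.9  22. ] [-0.1  0.9  0.3] -0.8
20.71 d 39.9 [ 68.2 -29.2  22. ] [ 0.1  0.3 -0.5] -0.2
20.96 d 39.6 [ 67.9 -29.   22. ] [ 1.1 -1.7 -0.2] 2.0
21.21 d 39.3 [ 67.8 -28.8  22.2] [ 3.2 -3.8 -0.3] 5.0
side plinth 64 [38.2 -2.9] rms 20.22 ang -45.0 55.0
```

```bash
python3 - <<'E'
from h import *
def at(d,z): p=np.array([.041,0])-U*d; return f2w(p[0],p[1],z)
ctrl.movel(at(.060,.022),None,.1); ctrl.movel(at(.075,.08),None,.2)
ctrl.movep(f2w(.115,0,.07),q_t(15)); ctrl.movel(f2w(.105,0,.022),None,.15)
push([.095,.090,.087]+list(np.arange(.086,.074,-.001)),0.0,.022,3.5,.05)
ctrl.movel(f2w(.105,0,.025),None,.1)
ctrl.movel(f2w(.16,0,.2),None,.25)
ctrl.movep(f2w(-.10,0,.30),q_t(0))
print(get_state()['time'])
plinth('side')
for c,by in(('side',-.0026),('top',.0022)):
    im,d=vision.grab_frame(c); cv2.imwrite(f'pics/{c}5.png',im); v,u=np.nonzero(d>0); P=w2f(w(c,np.c_[u,v],depth=d[d>0]))
    P[:,1]-=by
    for x in np.arange(.02,.08,.01):
        q=P[(P[:,2]>.028)&(P[:,2]<.064)&(abs(P[:,0]-x)<.004)&(abs(P[:,1])<.045)]
        if len(q): print(c,'   x%.2f'%x,q[:,1].min().round(4),q[:,1].max().round(4),len(q))
    t=P[(P[:,2]>.050)&(P[:,2]<.064)&(P[:,0]>.0)&(P[:,0]<.1)&(abs(P[:,1])<.045)]
    print('teeth',cv2.minAreaRect(np.float32(t[:,:2]*1000)),t[:,0].max())
E
```

```text
23.38 [94.4 -0.2 22.5] [-0.8  0.2  0.1]
23.62 [89.6  0.1 22.1] [-0.8 -0.3 -0.5]
23.88 [86.8  0.1 22. ] [ 0.3  0.5 -1. ]
24.12 [86.  0. 22.] [-1.4 -1.4 -0.2]
24.38 [85.  0. 22.] [-0.7 -1.2 -1.3]
24.62 [83.9  0.  22. ] [-0.2  0.3 -1. ]
24.88 [82.9  0.  22. ] [-0.4 -0.3 -0.4]
25.12 [82. -0. 22.] [ 0.7 -0.9 -1. ]
25.38 [81.4 -0.1 22. ] [ 0.9 -0.1 -0.5]
25.62 [81.1 -0.3 22. ] [ 4.3 -0.3  0. ]
stop
28.0
side plinth 86 [37.6 -1.3] rms 20.14 ang -92.0 51.0
side    x0.02 -0.0337 0.0275 45
side    x0.03 -0.0341 0.0286 58
side    x0.04 -0.0327 0.0336 73
side    x0.05 -0.0305 0.0299 69
side    x0.06 -0.0263 0.0267 95
side    x0.07 -0.0207 0.0182 113
teeth ((43.089012145996094, -0.6287937164306641), (56.87956237792969, 58.81964874267578), 0.877275288105011) 0.07153032542048701
top    x0.02 -0.0336 0.0331 61
top    x0.03 -0.0338 0.0342 73
top    x0.04 -0.0314 0.033 66
top    x0.05 -0.0301 0.0304 68
top    x0.06 -0.0252 0.0259 49
top    x0.07 -0.0157 0.0159 34
teeth ((44.127464294433594, -0.6508426666259766), (59.122013092041016, 52.71160888671875), 87.98777770996094) 0.0705108845242586
```

```bash
python3 - <<'E'
from h import *
def tp(deg,s=.085,off=.0085,h=.0075):
    a=np.deg2rad(deg); return f2w(-.106-s*np.cos(a)+off*np.sin(a)+h,0,.076+s*np.sin(a)+off*np.cos(a))
for d in (60,20,-6):
    r=ctrl.ik(tp(d),q_t(0)); print(None if r is None else np.round(r,2))
ctrl.movel(f2w(-.113,0,tp(60)[2]),None,.2)
b=fx()[0]; print(w2f(get_state()['tcp_pos']),get_state()['time'])
for d in list(range(60,8,-6))+[8,4,0,-2,-4]:
    ctrl.movel(tp(d),None,.08); F,p,t=fx(); print(round(t,2),d,np.round(p*1000,1),np.round(F-b,1))
    if np.linalg.norm(F-b)>25: break
for c in('top','side'):
    im,_=vision.grab_frame(c); cv2.imwrite(f'pics/{c}6.png',im)
im=cv2.imread('pics/side6.png'); cv2.imwrite('pics/c6.png',cv2.resize(im[120:290,230:430],None,fx=3.5,fy=3.5,interpolation=cv2.INTER_CUBIC))
E
```

```text
[ 0.53  0.72 -0.96  1.61  0.63  1.15  0.02]
[ 0.54  0.79 -0.92  1.58  0.68  1.12  0.06]
[ 0.54  0.84 -0.89  1.6   0.72  1.06  0.04]
[[-0.11263872 -0.00091898  0.15506193]] 29.0333
29.44 60 [-134.6    0.2  154. ] [ 1.1 -0.4 -1.4]
29.7 54 [-142.2    0.4  149.2] [ 1.7 -0.7 -1.4]
29.96 48 [-149.7    0.4  144.2] [ 1.1  0.7 -1. ]
30.22 42 [-156.6    0.4  138.6] [ 1.2 -0.1 -1.1]
30.48 36 [-162.8    0.4  132.2] [0.8 0.5 0.2]
30.73 30 [-168.3    0.4  125.2] [ 1.1 -0.5 -1.2]
30.99 24 [-173.     0.4  117.6] [ 2.  -0.9 -0.7]
31.25 18 [-176.9    0.4  109.6] [ 0.7 -1.2 -0.1]
31.51 12 [-1.800e+02 -1.000e-01  1.016e+02] [ 1.2 -1.9 -0.4]
31.76 8 [-181.6   -0.3   96.5] [ 0.3 -0.9  2.5]
32.01 4 [-182.7    0.2   90.3] [-0.  -0.3 -0.2]
32.26 0 [-183.4    0.7   83.8] [ 1.7 -0.5 -1. ]
32.51 -2 [-183.6    0.2   81.3] [ 1.4  0.3 -1.5]
32.76 -4 [-1.838e+02  1.000e-01  7.830e+01] [ 0.3 -0.2 -1.1]
```

View pics/c6.png

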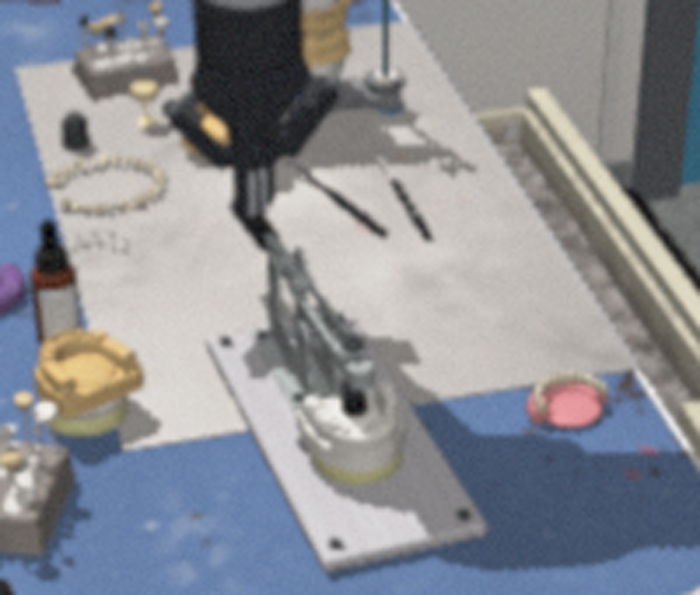

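```bash
python3 - <<'E'
from h import *
p=w2f(get_state()['tcp_pos'])[0]
ctrl.movel(f2w(p[0],0,.25),None,.2)
ctrl.movep([.40,-.25,.38],q_t(0)); ctrl.pause(.3)
print(get_state()['time'])
for c in('top','side'):
    im,d=vision.grab_frame(c); cv2.imwrite(f'pics/{c}7.png',im); v,u=np.nonzero(d>0); P=w2f(w(c,np.c_[u,v],depth=d[d>0])); P[:,1]-=dict(top=.0022,side=-.0026)[c]
    L=P[(P[:,0]<-.145)&(P[:,0]>-.24)&(abs(P[:,1])<.012)&(P[:,2]>.04)]
    top=[(x,np.percentile(L[abs(L[:,0]-x)<.005,2],90).round(4)) for x in np.arange(-.22,-.145,.015) if (abs(L[:,0]-x)<.005).sum()>2]; print(c,top)
    q=np.polyfit(*zip(*top),1); print('slope deg',np.degrees(np.arctan(q[0])))
    for x in np.arange(.02,.08,.01):
        q=P[(P[:,2]>.028)&(P[:,2]<.064)&(abs(P[:,0]-x)<.004)&(abs(P[:,1])<.045)]
        print('   x%.2f'%x,q[:,1].min().round(4),q[:,1].max().round(4),end='')
    for n in('cast_yellow','bur_block','steel_cup','dropper_1','denture'):
        r=models.recognise(c,n); print(n,[np.round(a['point']) for a in r[:2]],end=' ')
    print()
im=cv2.imread('pics/side7.png'); cv2.imwrite('pics/c7.png',cv2.resize(im[120:290,230:430],None,fx=3.5,fy=3.5,interpolation=cv2.INTER_CUBIC))
E
```

```text
35.45
top [(np.float64(-0.22), np.float64(0.0752)), (np.float64(-0.20500000000000002), np.float64(0.0779)), (np.float64(-0.19000000000000003), np.float64(0.0784)), (np.float64(-0.17500000000000004), np.float64(0.0795)), (np.float64(-0.16000000000000006), np.float64(0.081)), (np.float64(-0.14500000000000007), np.float64(0.0809))]
slope deg 4.237600789029371
   x0.02 -0.0326 0.0336   x0.03 -0.0341 0.0333   x0.04 -0.0309 0.0341   x0.05 -0.0297 0.0304   x0.06 -0.0254 0.0264   x0.07 -0.0171 0.0148cast_yellow [array([359., 173.])] bur_block [array([321., 172.])] steel_cup [array([262., 216.])] dropper_1 [array([386., 159.])] denture [array([390., 289.]), array([359., 174.])] 
side [(np.float64(-0.22), np.float64(0.0721)), (np.float64(-0.20500000000000002), np.float64(0.0741)), (np.float64(-0.19000000000000003), np.float64(0.075)), (np.float64(-0.17500000000000004), np.float64(0.0771)), (np.float64(-0.16000000000000006), np.float64(0.0792)), (np.float64(-0.14500000000000007), np.float64(0.0755))]
slope deg 3.748878764669336
   x0.02 -0.0339 0.0285   x0.03 -0.0335 0.0274   x0.04 -0.0333 0.0333   x0.05 -0.0303 0.0305   x0.06 -0.0284 0.0269   x0.07 -0.02 0.0132cast_yellow [array([255., 228.])] bur_block [array([231., 260.])] steel_cup [array([264., 313.])] dropper_1 [array([243., 201.])] denture [array([391., 233.])]
```

View pics/c7.png

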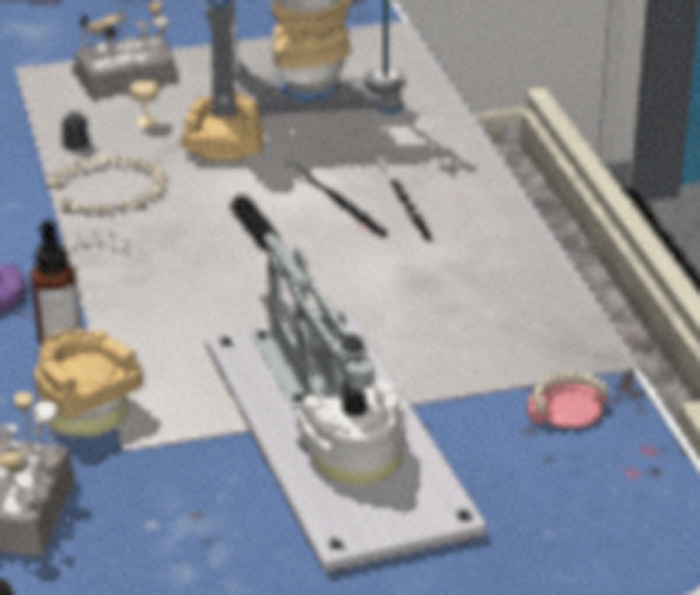

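```bash
python3 - <<'E'
from h import *
ctrl.movep(f2w(-.185,0,.22),q_t(0)); ctrl.movel(f2w(-.191,0,.09),None,.2)
b=fx()[0]
for z in np.arange(.080,.066,-.0015):
    ctrl.movel(f2w(-.191,0,z),None,.05); F,p,t=fx(); print(round(t,2),np.round(p*1000,1),np.round(F-b,1))
    if (F-b)[2]>8: break
ctrl.movel(f2w(-.191,0,.22),None,.2); ctrl.movep([.40,-.25,.38],q_t(0)); ctrl.pause(.3); print(get_state()['time'])
E
```

```text
38.52 [-1.91e+02  1.00e-01  8.01e+01] [-0.4  0.1 -0.2]
38.77 [-191.    -0.    78.5] [-0.2  0.1 -0.5]
39.02 [-1.91e+02  1.00e-01  7.69e+01] [-0.7  0.2  0.7]
39.27 [-191.    -0.2   76.2] [0.8 1.4 5. ]
39.52 [-191.    -0.3   75.8] [ 1.5  3.6 12.5]
42.0333
```

```bash
python3 - <<'E'
from h import *
print(ticket.close_job())
E
```

```text
the job is handed in; nothing more can be done
None
```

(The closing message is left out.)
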